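# Seat the tube carrier and snap the toggle clamp shut

### The job

On the dark grey clamping fixture, push the aluminium tube carrier along its rails with your fingertips until it sits fully home against the blue stop. Then push the red lever of the toggle clamp over past its dead point, until it snaps into lock and the clamp's rubber pad bears on the carrier, and draw clear. Do not lift or tip the carrier, do not throw the lever before the carrier is home, and leave the things standing around undisturbed.

Things in the scene. Friction and masses are not known exactly. Their poses are not given: they have to be found in the camera images.
- fixture: dark grey base plate bolted to the bench, 195 x 200 mm, 12 mm thick, at x -145 to +50 and y -68 to +132 mm of its origin; origin on the bench surface under the nest's middle, z up. Its x axis runs from the toggle clamp (steel cheeks at x -106 to -60 mm, tops 74 mm over the bench) to the nest, roughly away from the robot; place and yaw vary
- stop (a point): middle of the blue stop's face, at fixture x 0, y -45 mm, 24 mm above the bench; the stop is 85 mm wide, its top 36 mm above the bench; axes as the fixture's. Two aluminium rails (8 mm wide, tops 22 mm above the bench, centred at fixture x -38 and +38 mm) run from it along +y to y = 125 mm, where they are open
- nest (a point): where the carrier's centre lies when home: 29 mm above the bench over the fixture's origin; axes as the fixture's
- carrier_mid (a point): centre of the loose tube carrier: aluminium block 64 (x) x 90 (y) x 34 mm, 0.25 to 0.5 kg, six coloured caps (12 mm high) on top; sides along the fixture's, underside 12 mm and top 46 mm above the bench, 2.5 mm play to each rail. Starts 45 to 72 mm from home toward fixture +y; a push of 1 to 4 N on its +y end slides it along -y to the stop
- lever_knob (a point): centre of the red lever's round end, 108 mm from the lever's pivot; the red grip, 18 mm thick and smooth, reaches from 45 to 108 mm from the pivot. Unlocked it leans 0.65 rad from upright toward fixture -x (knob at x -160 mm, 141 mm above the bench); locked, 0.55 rad toward +x. Push it from its -x side toward +x, fingertips about 20 mm below this point, rising with it
- lever_pivot (a point): the lever's pivot: at fixture x -95, y 0, 55 mm above the bench; the pivot's axis is the fixture's y, the lever moves in the fixture's x-z plane
- lever (a joint): lever angle in rad: 0 unlocked, 0.7 dead point (lever 0.05 past upright), 1.2 locked on its end stop. Sprung over-centre: short of the dead point it springs back to 0, beyond it it snaps by itself to 1.2 and stays. Near the knob it takes 7 to 12 N at first, falling to nothing at the dead point
- clamp_pad: black rubber pad, 18 mm across, on the steel hold-down arm, which is linked to the lever; origin in the arm's end, 25 mm from the pad's face. Unlocked, the arm stands raised, its end at fixture x -51 mm, 136 mm above the bench; locked, it lies level along x, 68 mm above the bench, origin over the nest, and the sprung pad presses the carrier's top with 2 to 3 N
- reagent: an amber reagent bottle, 60 mm across, 130 mm tall; loose bystander, origin at the centre of its underside; not to be moved
- beaker: an open glass beaker, 72 mm across, 85 mm tall; loose bystander, origin at the centre of its underside; not to be moved
- dishes: a stack of clear culture dishes, 90 mm across, 30 mm tall; loose bystander, origin at the centre of its underside; not to be moved
- jar: a white screw-cap jar, 56 mm across, 75 mm tall; loose bystander, origin at the centre of its underside; not to be moved
- slidebox: an orange slide box, 36 x 85 mm, 26 mm tall; loose bystander, origin at the centre of its underside; not to be moved
- tuberack: a green rack of small tubes, 70 x 110 mm, 52 mm tall; loose bystander, origin at the centre of its underside; not to be moved

How it is judged (in metres and radians):
On the way, in this order (a step that is already met when the one before it is completed fails the run):
1. the carrier is pushed home against the stop, the lever still unlocked (y of carrier_mid in the frame of nest between -0.005 and 0.005 m and x of carrier_mid in the frame of nest between -0.006 and 0.006 m and z of carrier_mid in the frame of nest below 0.004 m and value of joint lever below 0.3 rad), for 0.2 s.
2. the lever has snapped into lock with the pad on the carrier (value of joint lever above 1.12 rad and contact force between clamp_pad and carrier above 0.8 N), for 0.2 s.
At the end, for the whole second after the job is handed in: the carrier's centre is within 5 mm of the nest along the rails, 6 mm across them and 4 mm in height; the lever is past 1.12 rad (locked at 1.2) and the pad presses on the carrier with more than 0.8 N (all of step 2 and y of carrier_mid in the frame of nest between -0.005 and 0.005 m and x of carrier_mid in the frame of nest between -0.006 and 0.006 m and z of carrier_mid in the frame of nest below 0.004 m); the robot touches nothing.
It fails at once if the carrier is lifted more than 12 mm (z of carrier_mid in the frame of nest above 0.012 m).
It fails at once if the carrier is tipped more than 0.3 rad (angle between carrier_mid's own z axis and vertical above 0.3 rad).
It fails at once if the lever is pushed past its dead point while the carrier is not home (more than 6 mm short) (value of joint lever above 0.75 rad and y of carrier_mid in the frame of nest above 0.006 m).
It fails at once if a bystander is moved more than 20 mm (distance of any of reagent, beaker, dishes, jar, slidebox, tuberack from where it was at the start of the episode above 0.02 m).
It also fails if it takes over 51 s, if anything falls off the work surface, if the arm or the gripper's body presses on something with over 40 N, if the wrist force passes 120 N, or if a joint passes its speed limit or range.

### The arm

A 6-joint arm with a two-finger parallel gripper is mounted at the origin on the work surface. World frame = base frame: x ahead of the robot, y to its left, z up, the work surface at z = 0. Lengths are in mm, angles in rad, forces in N, time in s.
With the tool pointing down it reaches from about 275 to 825 mm from the base axis. Payload 4.9 kg.
Tool frame: the origin (TCP) lies at the very end of the fingers, on their centre line; the grasp point (between the pads) lies 19 mm behind it; z points along the fingers, y is the line along which they close (so a half turn about z gives the same grasp; the last joint's range is limited). The gripper opens to 85 mm and grips with 20 to 120 N. Pads are 22 mm wide; open, the fingers measure 114 mm over their backs; the gripper's body (76 mm by 85 mm) begins 54 mm behind the grasp point. The pads swing forward as they close: fully open they stand 13 mm farther back than shut.
Start: joints at [0.978, 0.326, -0.193, 1.052, 0, 1.437], TCP at [243.577, 493.142, 231.281] pointing down, gripper open.
Joint ranges: [-2.65, 2.65], [-0.97, 1.79], [-1.3, 1.35], [-1.93, 2.1], [-1.47, 1.37], [-3.14, 3.14]. Speed limits (rad/s): [2.57, 2.57, 3.14, 3.14, 3.14, 3.14].

### API

Orientations are given as [roll, pitch, yaw] about the fixed x, y, z axes, in that order (R = Rz(yaw) Ry(pitch) Rx(roll)).
In Python, from bench import bot, solve_ik, imaging gives the robot as it stands. Calls block until the motion is done:
- bot.move_ptp(position, orientation): joint-space move of the TCP to a pose.
- bot.movel(position, rot=None, max_speed=150, threshold=None): straight line of the TCP; rot=None keeps the orientation; max_speed is the mean speed in mm/s. With threshold (N) it stops when the force on the tool has changed by that much, and returns True; else False.
- bot.move_j(angles): joint-space move.
- bot.grip(opening, effort=None): opening from 0.0 (shut) to 1.0 (fully open); effort is the grip in N (None keeps the last); returns when the fingers have stopped.
- bot.dwell(seconds).
- solve_ik(position, orientation): joint angles nearest the present ones, or None.
- bot.get_state(): the state.
- imaging.capture(name): name is "scene" or "top" or "wrist"; returns the picture (480x640x3 uint8, blue, green, red); there is no depth.
- imaging.camera_model(name): a dict with "K" (3x3 intrinsics, pixels), "position" and "rotation" of the camera in the world. Camera axes: x right, y up, looking along -z (the intrinsics and any distortion apply to the point x, -y, -z); pixel columns grow to the right and rows downward; lengths in mm; the calibration is good to about 2 mm. A picture is of the moment at which its call begins: read the wrist's pose just before it. camera_model takes no time and is no camera call; for the wrist camera it gives the pose at the moment of the call.
A pose or a line that the arm cannot do raises bot.IKError and nothing moves.
- bot.sign_off(): hands the job in; it is judged then, once.
The state is a dict: "t": time; "qpos": joint angles; "joint_velocities": joint speeds; "effort": joint torques, N m; "tcp_pos": TCP position; "orientation": TCP orientation; "contact_force": force on the tool from outside, world axes, zero at the start; "wrist_torque": the same for the moment, N m; "opening": opening from 0.0 (shut) to 1.0 (fully open); "gripper_force": force on a finger pad.
Only numpy, scipy, OpenCV 4.12 (cv2) and the standard library are available. Lean on these libraries where they do the work, as an engineer would, in place of code of your own. Each camera call takes 0.05 s, during which the arm holds its last target. There are 200 camera calls.

## Working session

There is one attempt and no reset: what is moved stays moved. The work goes in short steps, each a Python script; the robot and the scene stay as the last script left them, time stands still between calls to the robot, and variables do not carry over. Pictures are saved under pics/ and viewed, at most 10 in all, crops included, and the job is handed in when it is done.

```bash
ls; mkdir -p pics
python3 - <<'E'
from bench import bot, imaging
import cv2
for n in ("scene","top"):
    cv2.imwrite(f"pics/{n}0.png", imaging.capture(n))
    m=imaging.camera_model(n); print(n,{k:(v.round(3).tolist() if hasattr(v,'round') else v) for k,v in m.items()})
print(bot.get_state())
E
```

```text
pics
scene {'K': [[516.819, 0.0, 320.718], [0.0, 516.819, 240.796], [0.0, 0.0, 1.0]], 'position': [1181.635, 441.387, 593.882], 'rotation': [1.031, -0.007, 2.303]}
top {'K': [[475.733, 0.0, 314.9], [0.0, 475.733, 251.106], [0.0, 0.0, 1.0]], 'position': [528.952, -84.347, 992.864], 'rotation': [0.087, 0.028, -1.546]}
{'t': 0.1, 'qpos': array([ 9.77828789e-01,  3.26866147e-01, -1.93439252e-01,  1.05199795e+00,
       -1.15319567e-05,  1.43658757e+00]), 'joint_velocities': array([ 0.00039484, -0.00142965,  0.00283466, -0.00011242,  0.00082915,
       -0.00010129]), 'effort': array([ 1.42441618e-04, -4.44240189e+01,  2.63037783e+01,  7.87595927e-03,
       -1.37578259e-04,  6.18026164e-06]), 'tcp_pos': array([243.27740018, 492.71834299, 230.5990441 ]), 'orientation': array([-3.14009764e+00, -1.90220725e-04,  2.68283374e+00]), 'contact_force': array([ 0.5443212 , -1.02793918,  0.17425131]), 'wrist_torque': array([-0.00207273,  0.04425706,  0.01552473]), 'gripper_force': 0.0, 'opening': 1.0012160849383547}
```

View pics/scene0.png

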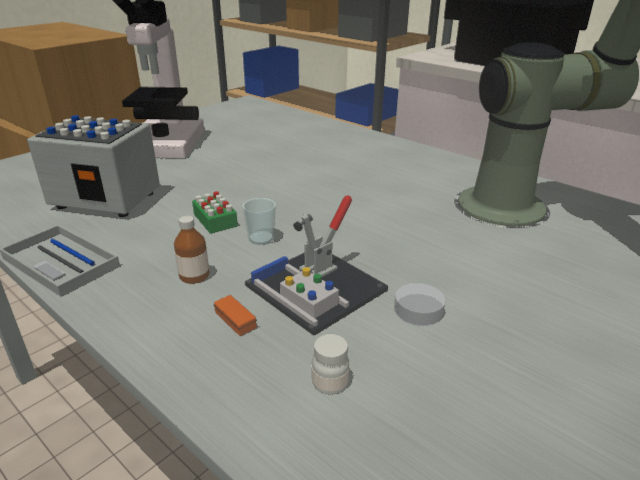

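View pics/top0.png

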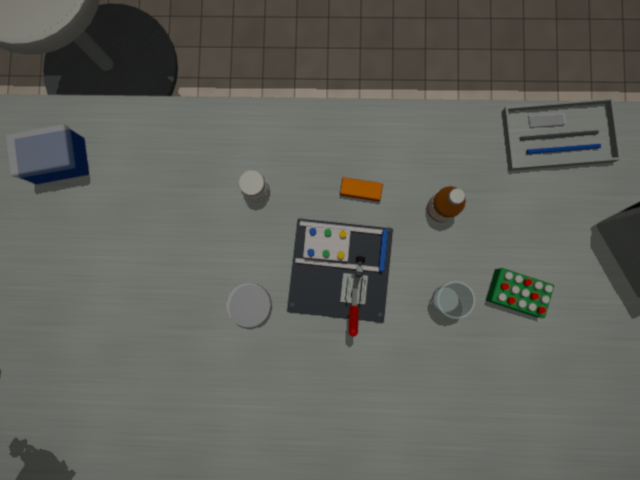

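The top view shows the fixture plate with corners at about (300,220), (392,228), (384,321) and (290,309). The blue stop is at (384,250), the carrier at (327,243), and the knob at (353,332). Fixture +y points image-left (world +y), and +x points image-up (world +x). The jar is at (252,183) and the dishes at (249,305).

```bash
cat > h.py <<'E'
import numpy as np, cv2
from scipy.spatial.transform import Rotation as Ro
from bench import bot, solve_ik, imaging
def ray(n,uv,mode='euler'):
    m=imaging.camera_model(n); K=np.array(m["K"]); r=np.array(m["rotation"])
    R=(r if r.shape==(3,3) else (Ro.from_euler('xyz',r) if mode=='euler' else Ro.from_rotvec(r)).as_matrix())
    uv=np.atleast_2d(uv).astype(float); p=np.c_[uv,np.ones(len(uv))]@np.linalg.inv(K).T
    return np.array(m["position"]),(p*[1,-1,-1])@R.T
def onplane(n,uv,z,mode='euler'):
    o,d=ray(n,uv,mode); return (o+d*((z-o[2])/d[:,2])[:,None])[:,:2]
def big(mask):
    c,_=cv2.findContours(mask.astype(np.uint8),cv2.RETR_EXTERNAL,cv2.CHAIN_APPROX_NONE)
    return max(c,key=cv2.contourArea)[:,0,:]
def rect(P): return cv2.boxPoints(cv2.minAreaRect(P.astype(np.float32)))
def hsv(im): return cv2.cvtColor(im,cv2.COLOR_BGR2HSV)
E
python3 - <<'E'
from h import *
im=cv2.imread("pics/top0.png"); H=hsv(im); h,s,v=[H[...,i].astype(int) for i in range(3)]
roi=np.zeros(h.shape,bool); roi[205:350,275:410]=1
print("v: plate",v[290,320],"bench",v[330,280],"carrier",v[243,318])
for mode in('euler','rotvec'):
    print(mode, 'jar top/scene check:')
    # jar top seen by both cameras at z=75
    print(onplane('top',[252,183],75,mode),onplane('scene',[331,346],75,mode))
    pl=rect(onplane('top',big(roi&(v<75)&(s<90)),12,mode)); 
    e=[np.linalg.norm(pl[i]-pl[i-1]) for i in (1,2)]
    print('plate',pl.round(1).tolist(),pl.mean(0).round(1),e)
    b=rect(onplane('top',big(roi&(abs(h-115)<15)&(s>120)),36,mode)); print('blue',b.round(1).tolist(),b.mean(0))
    R=big(roi&((h<8)|(h>172))&(s>140)); k=R[np.argsort(-R[:,1])[:1]]; print('red low px',k, R.min(0),R.max(0), onplane('top',k,141,mode))
    print('grip axis', cv2.fitLine(onplane('top',R,120,mode).astype(np.float32),cv2.DIST_L2,0,.01,.01).ravel())
    c=rect(onplane('top',big(roi&(v>120)&(s<60)),46,mode)); print('carr',c.round(1).tolist(),c.mean(0))
for nme,lo,hi,hh in (('yellow',20,32,0),('green',50,75,0),('bluecap',105,125,0)):
    m=roi&(h>=lo)&(h<=hi)&(s>110)&(np.arange(640)[None]<365)
    n,_,st,ct=cv2.connectedComponentsWithStats(m.astype(np.uint8))
    for i in range(1,n):
        if st[i,4]>15: print(nme,st[i,4],ct[i].round(1),onplane('top',ct[i],58)[0].round(1))
E
```

```text
v: plate 48 bench 116 carrier 146
euler jar top/scene check:
[[740.36658845  70.52452026]] [[747.19054527  75.66974524]]
plate [[418.29998779296875, -192.89999389648438], [665.2000122070312, -214.1999969482422], [682.2999877929688, -16.5], [435.3999938964844, 4.900000095367432]] [ 550.3 -104.7] [np.float32(247.76065), np.float32(198.46355)]
blue [[574.0999755859375, -195.1999969482422], [659.5, -202.10000610351562], [660.5999755859375, -189.1999969482422], [575.2000122070312, -182.1999969482422]] [ 617.3477  -192.17722]
red low px [[350 335]] [348 306] [358 335] [[ 455.38401802 -124.37431377]]
grip axis [ 9.9968106e-01 -2.5253937e-02  4.8049292e+02 -1.3061925e+02]
carr [[587.5999755859375, -181.1999969482422], [656.7000122070312, -187.10000610351562], [670.5999755859375, -24.5], [601.5, -18.600000381469727]] [ 629.10693 -102.87247]
rotvec jar top/scene check:
[[694.09756463 111.02150596]] [[771.81342762 737.99010744]]
plate [[369.1000061035156, -149.60000610351562], [615.5999755859375, -171.39999389648438], [633.2000122070312, 26.799999237060547], [386.6000061035156, 48.599998474121094]] [501.1 -61.4] [np.float32(247.51897), np.float32(199.01155)]
blue [[526.9000244140625, -152.60000610351562], [611.4000244140625, -158.89999389648438], [612.4000244140625, -146.10000610351562], [527.9000244140625, -139.8000030517578]] [ 569.667   -149.37735]
red low px [[350 335]] [348 306] [358 335] [[412.87104045 -87.37710207]]
grip axis [ 9.9977946e-01 -2.1000018e-02  4.3717392e+02 -9.2602684e+01]
carr [[540.5, -138.60000610351562], [609.0999755859375, -144.60000610351562], [623.2000122070312, 17.200000762939453], [554.5999755859375, 23.100000381469727]] [581.8628  -60.71083]
yellow 41 [342.4 233.8] [ 645.5 -109.7]
yellow 42 [340.7 254.8] [ 603.8 -107.2]
green 31 [327.4 232.5] [647.6 -80. ]
green 32 [325.5 253.5] [605.7 -77.2]
bluecap 35 [312.3 231.1] [649.7 -50.1]
bluecap 36 [310.4 252.1] [607.7 -47.3]
```

```bash
cat >> h.py <<'E'
YAW=-0.08; O=np.array([621.4,-142.0])
def F(x,y,z): c,s=np.cos(YAW),np.sin(YAW); return [O[0]+c*x-s*y,O[1]+s*x+c*y,z]
def fx(p): c,s=np.cos(YAW),np.sin(YAW); d=np.array(p[:2])-O; return np.array([c*d[0]+s*d[1],-s*d[0]+c*d[1],p[2]])
def st(tag=''):
    S=bot.get_state(); print(tag,'t',round(S['t'],2),'fix',fx(S['tcp_pos']).round(1),'F',S['contact_force'].round(1)); return S
E
python3 - <<'E'
from h import *
m=imaging.camera_model('wrist'); S=bot.get_state()
R=Ro.from_euler('xyz',S['orientation']).as_matrix()
print('wrist cam in tool',(R.T@(np.array(m['position'])-S['tcp_pos'])).round(0))
for nm,p,ys in (('push',F(0,138,26),(np.pi/2+YAW,YAW-np.pi/2)),('pushend',F(0,55,26),(np.pi/2+YAW,YAW-np.pi/2)),('lever',F(-200,0,121),(YAW,YAW+np.pi)),('leverend',F(-100,0,145),(YAW,YAW+np.pi))):
    for y in ys:
        q=solve_ik(p,[np.pi,0,y]); print(nm,round(y,2),np.round(p,0),None if q is None else np.round(q,2))
E
```

```text
wrist cam in tool [  71.   -2. -144.]
push 1.49 [632.  -4.  26.] [-0.12  0.67 -0.2   0.7   0.    1.53]
push -1.65 [632.  -4.  26.] [-0.12  0.67 -0.2   0.7   0.   -1.61]
pushend 1.49 [626. -87.  26.] [-0.26  0.67 -0.2   0.7   0.    1.4 ]
pushend -1.65 [626. -87.  26.] [-0.26  0.67 -0.2   0.7   0.   -1.75]
lever -0.08 [ 422. -126.  121.] [-0.46  0.24 -0.63  0.7   0.    2.76]
lever 3.06 [ 422. -126.  121.] [-0.46  0.24 -0.63  0.7   0.   -0.38]
leverend -0.08 [ 522. -134.  145.] [-0.39  0.38 -0.35  0.84  0.    2.83]
leverend 3.06 [ 522. -134.  145.] [-0.39  0.38 -0.35  0.84  0.   -0.31]
```

Run:
```python
from h import *
r=[np.pi,0,np.pi/2+YAW]
bot.grip(0.0)
bot.move_ptp(F(0,145,160),r); st('above')
bot.movel(F(0,140,26)); S=st('down')
hit=bot.movel(F(0,50,26),max_speed=30,threshold=12); st(f'push {hit}')
bot.dwell(0.3); st()
cv2.imwrite('pics/top1.png',imaging.capture('top')[180:360,240:420].repeat(3,0).repeat(3,1))
```

```text
above t 3.12 fix [ -0.2 146.1 160.2] F [-0.1 -0.  -0.4]
down t 4.16 fix [  0.9 140.1  27. ] F [ 0.4 -0.3 -0.7]
push True t 6.96 fix [ 0.2 54.1 25.6] F [-0.7  0.6 -0.1]
 t 7.26 fix [-0.4 54.8 25. ] F [-0.3  0.9 -0.3]
```

View pics/top1.png

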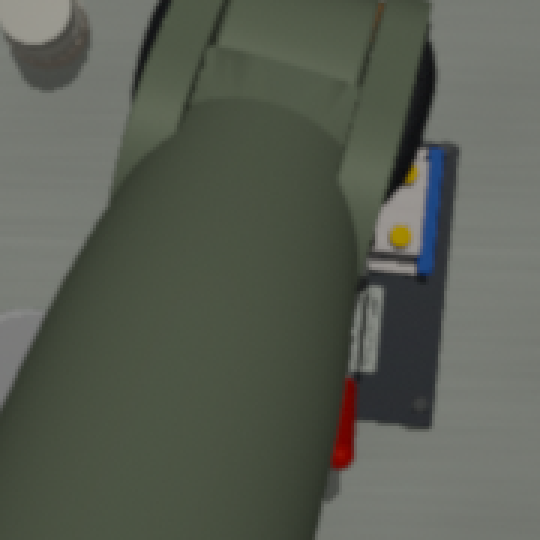

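The carrier now appears to touch the blue stop; the yellow caps at crop (400,237) and (408,175) sit just left of it. The arm hides the rest. I'll press once more gently, then back off, lift and measure the caps.

Run:
```python
from h import *
hit=bot.movel(F(0,48,26),max_speed=15,threshold=7); st(f'press {hit}'); bot.dwell(0.3); st()
bot.movel(F(0,75,26),max_speed=80)
bot.movel(F(0,90,230),max_speed=200)
bot.move_ptp(F(-205,0,230),[np.pi,0,YAW+np.pi]); st('up')
im=imaging.capture('top'); cv2.imwrite('pics/top2.png',im)
H=hsv(im); h,s,v=[H[...,i].astype(int) for i in range(3)]
roi=np.zeros(h.shape,bool); roi[205:275,290:380]=1
P=[]
for lo,hi in ((20,32),(50,75),(105,125)):
    n,_,q,ct=cv2.connectedComponentsWithStats((roi&(h>=lo)&(h<=hi)&(s>110)).astype(np.uint8))
    for i in range(1,n):
        if q[i,4]>15: p=onplane('top',ct[i],58)[0]; P.append(fx([*p,58])); print(ct[i].round(1),q[i,4],P[-1].round(1))
print('mean',np.mean(P,0))
```

```text
press True t 7.62 fix [-0.7 54.2 24.8] F [ 1.2  0.5 -0.7]
 t 7.92 fix [-1.3 54.4 24.2] F [ 0.   0.3 -0.1]
up t 11.1 fix [-204.7   -0.   229.9] F [ 0.3 -0.4  0.9]
[375.1 237.2] 44 [ 21.2 -30.6  58. ]
[373.  258.3] 42 [-20.8 -30.4  58. ]
[360.1 235.9] 33 [20.9 -0.9 58. ]
[345.  234.1] 35 [21.5 29.  58. ]
[342.6 255.1] 36 [-20.6  29.5  58. ]
mean [ 4.43909999 -0.68552234 58.        ]
```

View pics/top2.png

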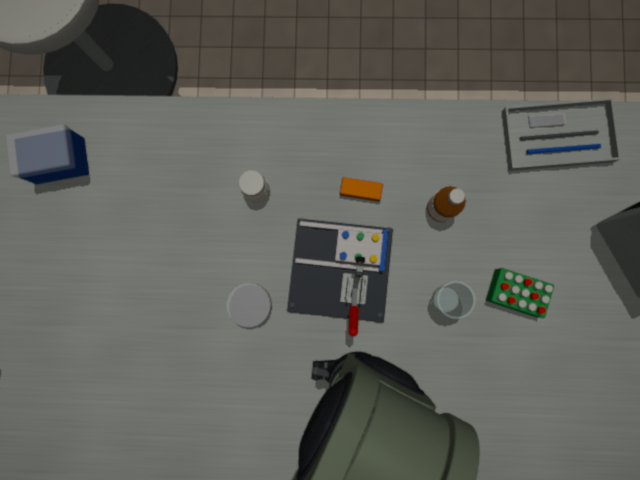

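The carrier is square against the stop, with cap rows centred at about x 0.3, y -0.6 mm in fixture coordinates. The lever is still unlocked, knob at (353,330), and the bystanders have not moved. Next is the lever.

Run:
```python
from h import *
bot.movel(F(-205,0,121)); st('down')
for th in (-0.65,-0.45,-0.25,-0.05,0.1,0.2):
    x=-95+108*np.sin(th)-18; z=55+108*np.cos(th)-20
    bot.movel(F(x,0,z),max_speed=50); st(f'th {th}')
bot.dwell(0.3); st()
bot.movel(F(-170,0,150)); bot.movel(F(-230,0,230)); st('clear')
cv2.imwrite('pics/top3.png',imaging.capture('top')[180:360,240:420].repeat(3,0).repeat(3,1))
cv2.imwrite('pics/scene3.png',imaging.capture('scene')[170:350,220:400].repeat(3,0).repeat(3,1))
```

```text
down t 12.03 fix [-2.044e+02 -2.000e-01  1.215e+02] F [-0.5  0.2  1. ]
th -0.65 t 12.71 fix [-1.786e+02 -1.000e-01  1.208e+02] F [-2.5 -0.6  2.1]
th -0.45 t 13.29 fix [-1.632e+02 -1.000e-01  1.319e+02] F [-11.2  -1.2   6. ]
th -0.25 t 13.88 fix [-140.6   -0.   139.8] F [-5.9 -0.   4.8]
th -0.05 t 14.46 fix [-1.182e+02  1.000e-01  1.428e+02] F [-1.1 -0.3  0.8]
th 0.1 t 14.93 fix [-1.018e+02  1.000e-01  1.423e+02] F [-0.4  0.8 -0.2]
th 0.2 t 15.3 fix [-91.3  -0.  140.7] F [0.2 1.2 0.1]
 t 15.6 fix [-91.7  -0.  140.9] F [-0.6 -0.  -0.5]
clear t 17.09 fix [-229.7   -0.   229.6] F [ 0.   0.3 -0.7]
```

View pics/top3.png

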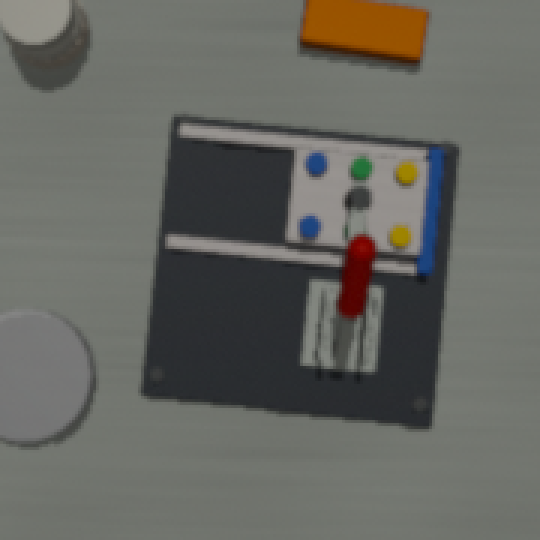

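View pics/scene3.png

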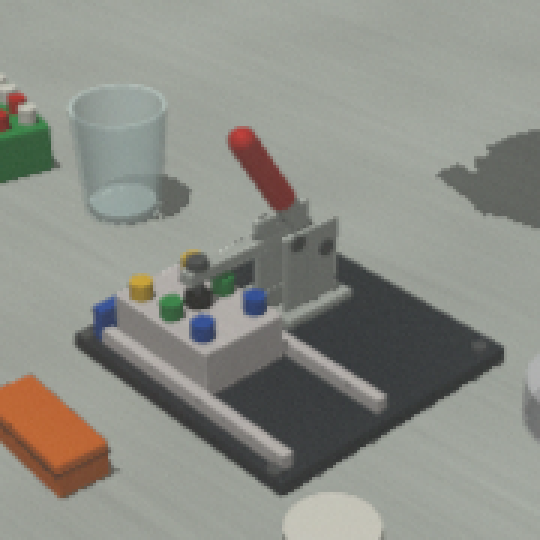

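The lever is thrown over, with the knob at crop (362,248) in the top view. The arm is level with its pad on the carrier at scene crop (198,295), and the carrier is still against the stop. The robot is clear, so I'm handing in.

```bash
python3 -c "
from bench import bot
print(bot.sign_off())"
```

```text
the job is handed in; nothing more can be done
None
```

The carrier is home against the blue stop, the lever is thrown over into lock with the pad down on the carrier, the arm is clear, and the job is handed in at about 17 s; the result wasn't reported back, and the lock and pad contact were checked by camera only.

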